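Lock the die into the pasta extruder

ROBOT

A 7-joint arm with a two-finger parallel gripper is mounted at the origin on the work surface. World frame = base frame: x ahead of the robot, y to its left, z up, the work surface at z = 0. Lengths are in m, angles in degrees, forces in N, time in s.
With the tool pointing down it reaches from about 0.4 to 0.925 m from the base axis. Payload 5.6 kg.
Tool frame: the origin (TCP) lies on the centre line of the jaws, within the pads' length; the fingertips stand 22 mm ahead of it and the grasp point (between the pads) lies 3 mm ahead of it (arm.tip_reach is the distance from the TCP to the fingertips, in m); x points along the fingers, y is the direction in which the jaws open and shut, and the axes are right-handed (so a half turn about x gives the same grasp; the last joint's range is limited). The gripper opens to 85 mm and grips with 20 to 120 N. Pads are 22 mm wide; open, the fingers measure 114 mm over their backs; the gripper's body (76 mm by 85 mm) begins 54 mm behind the grasp point. The pads swing forward as they close: fully open they stand 13 mm farther back than shut.
Start: joints at [-76.261, 26.786, -0.665, 91.828, 0.344, 61.387, -3.226], TCP at [0.181, 0.624, 0.253] pointing down, gripper open.
Joint ranges: [-144.91, 144.91], [-17.63, 115.5], [-89.93, 88.59], [15.96, 139.68], [-74.01, 254.01], [8.47, 105.57], [-167.45, 167.45]. Speed limits (degrees/s): [147.25, 147.25, 180, 180, 180, 180, 180].

INTERFACE

Orientations are given as a 3x3 rotation matrix whose columns are the frame's x, y, z axes.
In Python, from bench import arm gives the robot as it stands. The module is installed in compiled form; this text tells all that it offers.
- The arm moves only by the tool apply_moves, never from a script. Its arguments are lists of equal length, an entry for each row: "dr": the turn, a rotation vector about the tool's x, y, z in units of 1.5 rad (1.0 is 1.5 rad), a list of three; "dp": the shift along the tool's x, y, z in units of 0.15 m (1.0 is 0.15 m), a list of three; "gripper": the closure, from 0 (fully open) to 1 (shut). In form: {"dr": [[rx, ry, rz], ...], "dp": [[dx, dy, dz], ...], "gripper": [gripper, ...]}. A call has 1 to 12 rows; each row is the pose to reach, as a shift and turn from the pose commanded when the call began, along the tool's axes at that moment; what a row does not reach only later rows make up. A row lasts 1/12 s, in which the tool goes at most 41.7 mm and 7.16 degrees, less where a joint would pass 70% of its speed; a pose out of reach is approached as far as the arm can. A call with a number of a shift or a turn outside -1 to 1 is refused whole. A call with a gripper value outside its range is refused whole. The fingers move at their own pace and stop on an object; the grip force is fixed at half the most. Time passes only in rows, so rows that repeat a pose let the fingers close. It gives the time, the measured TCP pose, the force and the opening at its end, in the units of the state.
- arm.get_state(): the state, without advancing time (a new reading comes with each control period).
- arm.get_image(name): name is "scene" or "side" or "wrist"; returns a dict with "pixels" (400x640x3 uint8, blue, green, red), "depth" (400x640 float32, m along the optical axis (not along the pixel's ray), 0 where there is no reading), "vfov" (degrees; the focal length in pixels is half the picture's height over the tangent of half this angle, whatever the lens; pixels are square), "cx", "cy" (the principal point, pixels), "pose" (4x4, takes a point from camera to world coordinates). Camera axes: x right, y up, looking along -z (the intrinsics and any distortion apply to the point x, -y, -z); pixel columns grow to the right and rows downward; lengths in m; the calibration is good to about 2 mm. A picture is of the moment at which its call begins.
- arm.hand_in(): hands the job in, once; it reports no verdict.
The state is a dict: "clock": time; "joint_positions": joint angles; "dq": joint speeds; "joint_torque": joint torques, N m; "eef_pos": TCP position; "ee_rot": TCP orientation; "wrist_force": force on the tool from outside, world axes, zero at the start; "torque": the same for the moment, N m; "width": finger opening in m.
Only numpy, scipy, OpenCV 4.12 (cv2) and the standard library are available. Lean on these libraries where they do the work, as an engineer would, in place of code of your own. Each camera call takes 0.05 s, during which the arm holds its last target.

TASK

The white pasta extruder lies on its back with a bronze-coloured die standing loosely in its mouth, not yet locked. Push that die straight down against the spring, then give it a quarter turn clockwise (seen from above) so that it stays locked down, and let go. Leave the small grey dial on the extruder as it is set.

Things in the scene. Friction and masses are not known exactly. Their poses are not given: they have to be found in the camera images.
- die_bar (a point): Centre of the finger bar on the loose bronze-coloured die (0.12 kg) that stands in the extruder's collar; a spare of the same shape on the wooden tray is not wanted. The bar is 60 mm long (x), 16 mm wide (y; pinch it so from above) and 32 mm high (z up, 16 mm above and below this point), on a round flange 76 mm across and 6 mm thick (top 16 mm below this point).
- mouth (a point): Centre of the rim of the extruder's mouth, a round collar 100 mm across, rim 166 mm above the counter; z up is the axis of the die. At the start the bar is along this point's x axis within 6 degrees, its centre 35 mm above this point. Locked: bar along y, centre about 28 mm above. The die's lugs turn only when pressed, clockwise from above; a stop ends the turn at about 100 degrees.
- extruder: White plastic box 190 mm (x) by 270 mm (y), 140 mm high, fixed, lying on its back. Origin on the counter under the mouth's axis; the box runs from y -100 to +170 mm; the collar stands 26 mm above its flat top. A spring in the mouth holds the die up with 3 N, rising to 6 N when pushed 13 mm down, where the flange meets the rim; from 9 mm down it can turn; released when turned, it rises back to 7 mm down.
- dial_pointer (a point): Pointer tip of the extruder's grey speed dial, to be left alone: a round knob 44 mm across and 22 mm high on the machine's top face, its axis 115 mm from the mouth's axis on the extruder's +y side. This point lies 18 mm from the dial's axis, at its top. The dial turns easily.
Mind the look-alikes: they are no part of the job. Leave any orange or purple look-alike of the part that bears die_bar alone.

How it is judged:
By the outcome, as a careful person would: the job done as asked, in the order asked, and still so for the second after the job is handed in, with the robot touching nothing.
It also fails if it takes over 35 s, if anything falls off the work surface, if the arm or the gripper's body presses on something with over 40 N, if the wrist force passes 120 N, or if a joint passes its speed limit or range.

## Working session

There is one attempt and no reset: what is moved stays moved. The work goes in short steps, Python scripts to look and compute and a tool call to move; the robot and the scene stay as the last step left them, time stands still between calls to the robot, and variables do not carry over. Pictures are saved under pics/ and viewed, and the job is handed in when it is done.

Besides the shell and the picture viewer there is one more tool, called after "Call:" by a JSON object that holds its "fn" and its "kwargs". apply_moves: Moves the arm, as the interface text tells. Shifts and turns lie within -1 to 1; 1 stands for 0.15 m of shift or 1.5 rad of turn. Its arguments: {"type":"object","properties":{"dr":{"type":"array"},"dp":{"type":"array"},"gripper":{"type":"array"}},"required":["dr","dp","gripper"]}

```bash
mkdir -p pics
cat > h.py <<'E'
import numpy as np, cv2
from bench import arm
def load(n):
    d=np.load(f'{n}.npz',allow_pickle=True); return {k:d[k] for k in d.files}
def snap(n,tag):
    im=arm.get_image(n); np.savez(f'{tag}.npz',**{k:np.array(v) for k,v in im.items()}); cv2.imwrite(f'pics/{tag}.png',im['pixels']); return im
def cloud(im):
    h,w=im['depth'].shape; f=h/2/np.tan(np.radians(float(im['vfov']))/2)
    u,v=np.meshgrid(np.arange(w),np.arange(h)); d=im['depth']
    P=np.stack([(u-im['cx'])/f*d,-(v-im['cy'])/f*d,-d],-1)
    W=P@im['pose'][:3,:3].T+im['pose'][:3,3]; W[d==0]=np.nan; return W
E
python3 - <<'E'
from h import *
for n in ['scene','side','wrist']:
    im=snap(n,n+'0'); print(n,[k for k in im],im['vfov'],im['cx'],im['cy'],im['pose'].round(3).tolist())
s=arm.get_state(); print(s, arm.tip_reach)
E
```

```text
scene ['pixels', 'depth', 'vfov', 'cx', 'cy', 'pose'] 50.46812444597233 320.5802805282323 202.26245182598367 [[0.705, -0.606, 0.369, 0.836], [0.709, 0.608, -0.357, -0.367], [-0.008, 0.513, 0.858, 0.976], [0.0, 0.0, 0.0, 1.0]]
side ['pixels', 'depth', 'vfov', 'cx', 'cy', 'pose'] 55.68090547942139 321.14315310314834 199.60363587809772 [[0.837, 0.359, -0.413, 0.053], [-0.547, 0.522, -0.655, -0.674], [-0.019, 0.774, 0.633, 0.781], [0.0, 0.0, 0.0, 1.0]]
wrist ['pixels', 'depth', 'vfov', 'cx', 'cy', 'pose'] 62.561383367749904 322.90327907359966 200.9432916432177 [[0.279, -0.922, -0.269, 0.112], [0.96, 0.267, 0.08, 0.643], [-0.002, -0.281, 0.96, 0.374], [0.0, 0.0, 0.0, 1.0]]
{'clock': 0.15, 'joint_positions': array([-76.25918962,  26.82549551,  -0.66471569,  91.86657988,
         0.34529986,  61.3850265 ,  -3.2254619 ]), 'dq': array([ 0.04452858, -0.10956403, -0.08989617, -0.19903206,  0.04414257,
       -0.05506098, -0.02401924]), 'joint_torque': array([ 4.24947348e-04, -5.32793605e+01,  2.12760747e-02, -2.51553905e+01,
        1.14336004e-02,  5.46819123e-03, -5.07712016e-06]), 'eef_pos': array([0.18135365, 0.623802  , 0.25256088]), 'ee_rot': array([[-2.44477235e-04,  2.79113565e-01,  9.60258068e-01],
       [-1.28910891e-03,  9.60257211e-01, -2.79113644e-01],
       [-9.99999139e-01, -1.30611416e-03,  1.25046755e-04]]), 'wrist_force': array([0.27273337, 0.22905453, 0.29436598]), 'torque': array([ 0.05270438, -0.03823661,  0.05287297]), 'width': 0.08532248903334022} 0.022
```

View pics/scene0.png

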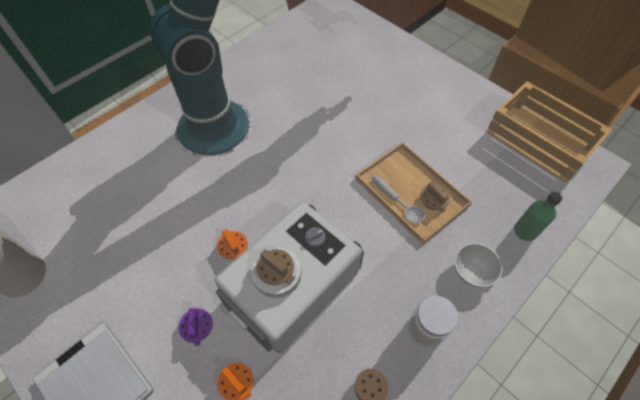

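View pics/side0.png

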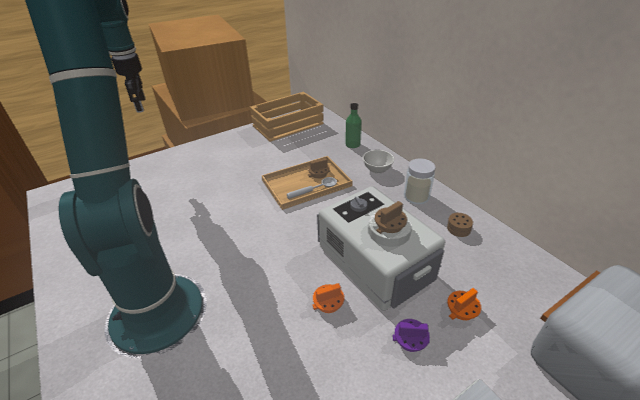

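View pics/wrist0.png

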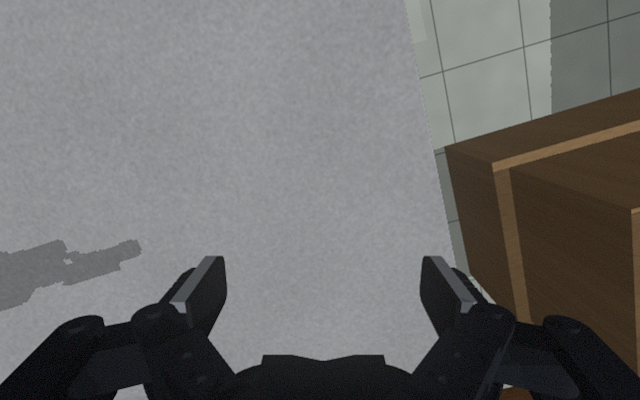

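Scene view candidates: the bronze die in the extruder's white collar at (275,265), which is the one wanted. The others are a spare on the tray (434,195), a bronze disc (371,386), orange ones (232,243) and (236,382), and a purple one (196,325). The dial is at (317,236). Next I check with a close crop and measure.

Run:
```python
from h import *
out=[]
for n,(u,v) in {'scene':(275,265),'side':(390,218)}.items():
    im=load(n+'0'); W=cloud(im)
    c=im['pixels'][v-60:v+60,u-75:u+75]; out.append(cv2.resize(c,(600,480) if 0 else (400,320),interpolation=cv2.INTER_CUBIC))
    R=np.zeros(W.shape[:2],bool); R[v-70:v+70,u-80:u+80]=1
    hsv=cv2.cvtColor(im['pixels'],cv2.COLOR_BGR2HSV)
    br=R&(hsv[...,1]>60)&(W[...,2]>.14)
    z=W[...,2]
    print(n,'bronze n',br.sum(),'zmax',np.nanpercentile(z[br],[50,90,99]))
    top=R&(z>.205)&(z<.235); P=W[top]
    hull=P[:,:2].astype(np.float32); r=cv2.minAreaRect(hull); print(' bar top n',len(P),P.mean(0).round(4),'rect',r, 'z',np.median(P[:,2]))
    bx=cv2.boxPoints(r); print(bx.round(4).tolist())
    rim=R&(abs(z-.166)<.006)&(hsv[...,1]<50); Q=W[rim]
    A=np.c_[2*Q[:,:2],np.ones(len(Q))]
    # box top
    b=R&(abs(z-.14)<.006)&(hsv[...,1]<50)&(hsv[...,2]>90); B=W[b]; print(' boxtop',len(B),np.median(B[:,2]),cv2.minAreaRect(B[:,:2].astype(np.float32)))
    print(' rim n',len(Q),np.median(Q[:,2]), cv2.minEnclosingCircle(Q[:,:2].astype(np.float32)))
    fl=R&(hsv[...,1]>60)&(z>.178)&(z<.19);F=W[fl];print(' flange',len(F),np.median(F[:,2]),cv2.minEnclosingCircle(F[:,:2].astype(np.float32)))
cv2.imwrite('pics/crop0.png',np.hstack(out))
```

```text
scene bronze n 896 zmax [0.18596125 0.21737438 0.21907758]
 bar top n 274 [ 0.5394 -0.208   0.2157] rect ((0.5374150276184082, -0.20681998133659363), (0.05930551141500473, 0.01617971807718277), 5.399653911590576) z 0.2165242065996546
[[0.507099986076355, -0.20160000026226044], [0.5087000131607056, -0.21770000457763672], [0.5677000284194946, -0.21209999918937683], [0.5662000179290771, -0.19599999487400055]]
 boxtop 6775 0.13988351068748572 ((0.5362533926963806, -0.17242981493473053), (0.18688324093818665, 0.2654286324977875), 1.7276073694229126)
 rim n 767 0.16580990938800522 ((0.5359554290771484, -0.16561509668827057), 0.0916113555431366)
 flange 615 0.18522417252223566 ((0.5375624299049377, -0.20608001947402954), 0.037769805639982224)
side bronze n 684 zmax [0.18788868 0.21839164 0.22015772]
 bar top n 200 [ 0.5345 -0.21    0.2155] rect ((0.5379140973091125, -0.20768089592456818), (0.060559146106243134, 0.016922511160373688), 7.02012300491333) z 0.21765255191359462
[[0.5067999958992004, -0.2029999941587448], [0.508899986743927, -0.21979999542236328], [0.5690000057220459, -0.21240000426769257], [0.5669000148773193, -0.1956000030040741]]
 boxtop 3698 0.1414400874215781 ((0.5365438461303711, -0.17201057076454163), (0.18841110169887543, 0.2682662606239319), 1.6944248676300049)
 rim n 488 0.1672592599663294 ((0.5391424298286438, -0.16595035791397095), 0.09160929918289185)
 flange 331 0.1867525969075109 ((0.5369371771812439, -0.20824676752090454), 0.03822900727391243)
```

View pics/crop0.png

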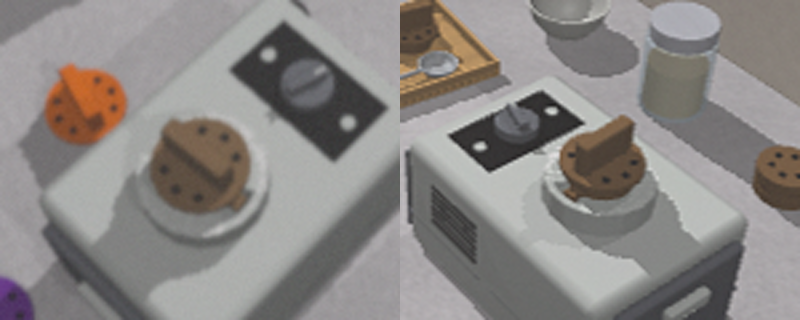

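The crop shows the bronze die in the white collar, with its bar across the machine and the grey dial on the +y side behind it. Next I check obstacle heights along the way and refine the collar centre.

Run:
```python
from h import *
from scipy.optimize import least_squares
im=load('scene0');W=cloud(im);z=W[...,2]
for nm,(u,v) in dict(bottle=(555,198),bottle2=(540,212),basket=(530,90),basket2=(605,135),spare=(434,190),jar=(437,305),dial=(317,236)).items(): print(nm,W[v,u].round(3))
# max height on 0.1 grid in region
for n in ['scene0','side0']:
    W=cloud(load(n)).reshape(-1,3); W=W[~np.isnan(W[:,0])]
    print(n)
    for x in np.arange(.2,.8,.1):
        print(round(x,1),[ (lambda q: round(float(np.percentile(q,99)),2) if len(q)>3 else None)(W[(abs(W[:,0]-x)<.05)&(abs(W[:,1]-y)<.05)][:,2]) for y in np.arange(.6,-.31,-.1)])
for n in ['scene0','side0']:
    im=load(n);W=cloud(im);z=W[...,2];hsv=cv2.cvtColor(im['pixels'],cv2.COLOR_BGR2HSV)
    m=(abs(z-.166)<.004)&(np.hypot(W[...,0]-.5375,W[...,1]+.207)<.056)&(hsv[...,1]<60)
    Q=W[m]; f=lambda p:np.hypot(Q[:,0]-p[0],Q[:,1]-p[1])
    h=cv2.convexHull(Q[:,:2].astype(np.float32))[:,0]
    r=least_squares(lambda p:np.hypot(h[:,0]-p[0],h[:,1]-p[1])-.05,[.537,-.207],loss='soft_l1',f_scale=.001); print(r.x,len(Q),np.ptp(r.fun))
```

```text
bottle [0.85  0.345 0.168]
bottle2 [0.846 0.329 0.12 ]
basket [0.613 0.705 0.08 ]
basket2 [0.845 0.688 0.088]
spare [0.621 0.248 0.055]
jar [ 0.811 -0.015  0.12 ]
dial [ 0.538 -0.09   0.154]
scene0
0.2 [0.0, 0.0, 0.01, 0.0, 0.0, 0.0, 0.0, 0.0, 0.0, 0.0]
0.3 [0.0, 0.0, 0.0, 0.0, 0.0, 0.0, 0.0, 0.0, 0.06, 0.0]
0.4 [0.01, 0.0, 0.0, 0.02, 0.02, 0.0, 0.07, 0.14, 0.14, 0.14]
0.5 [0.01, 0.0, 0.0, 0.02, 0.03, 0.02, 0.14, 0.16, 0.22, 0.17]
0.6 [0.09, 0.0, 0.0, 0.06, 0.06, 0.02, 0.14, 0.15, 0.22, 0.14]
0.7 [0.09, 0.0, 0.0, 0.03, 0.06, 0.02, 0.0, 0.0, 0.0, 0.0]
0.8 [0.09, 0.0, 0.17, 0.17, 0.05, 0.05, 0.13, 0.12, 0.04, 0.0]
side0
0.2 [0.55, 0.58, 0.01, 0.0, 0.0, 0.0, 0.0, 0.0, 0.0, 0.0]
0.3 [0.01, 0.01, 0.01, 0.01, 0.0, 0.01, 0.0, 0.0, 0.06, 0.0]
0.4 [0.01, 0.01, 0.01, 0.02, 0.02, 0.01, 0.12, 0.14, 0.14, 0.14]
0.5 [0.01, 0.01, 0.01, 0.02, 0.03, 0.02, 0.14, 0.16, 0.22, 0.17]
0.6 [0.09, 0.01, 0.01, 0.06, 0.06, 0.03, 0.14, 0.15, 0.22, 0.15]
0.7 [0.09, 0.01, 0.01, 0.06, 0.06, 0.03, 0.0, None, 0.01, 0.01]
0.8 [0.09, 0.01, 0.17, 0.17, 0.05, 0.05, 0.13, 0.13, 0.04, 0.01]
[ 0.53683784 -0.2069317 ] 682 0.0020877189491883205
[ 0.53760394 -0.2073773 ] 417 0.0034118371209508683
```

Call:
{"fn": "apply_moves", "kwargs": {"dr": [[-0.07, 0, 0], [-0.13, 0, 0], [-0.2, 0, 0], [-0.26, 0, 0], [-0.26, 0, 0], [-0.26, 0, 0]], "dp": [[-0.07, -0.11, 0.21], [-0.14, -0.23, 0.42], [-0.2, -0.34, 0.62], [-0.27, -0.45, 0.83], [-0.27, -0.45, 0.83], [-0.27, -0.45, 0.83]], "gripper": [0, 0, 0, 0, 0, 0]}}

```text
clock: 0.65
eef_pos: [0.2848, 0.5231, 0.2946]
ee_rot: [[0.001, -0.101, 0.995], [0.001, 0.995, 0.101], [-1.0, 0.001, 0.001]]
wrist_force: [-0.9, -0.1, -0.0]
width: 0.0855
```

Call:
{"fn": "apply_moves", "kwargs": {"dr": [[0, 0, 0], [0, 0, 0], [0, 0, 0], [0, 0, 0], [0, 0, 0], [0, 0, 0]], "dp": [[0, -0.2, 0.15], [0, -0.4, 0.3], [0, -0.6, 0.45], [0, -0.8, 0.6], [0, -1.0, 0.74], [0, -1.0, 0.74]], "gripper": [0, 0, 0, 0, 0, 0]}}

```text
clock: 1.15
eef_pos: [0.4135, 0.3815, 0.2933]
ee_rot: [[0.002, -0.097, 0.995], [-0.004, 0.995, 0.097], [-1.0, -0.004, 0.002]]
wrist_force: [-0.2, -1.0, -0.5]
width: 0.085
```

Call:
{"fn": "apply_moves", "kwargs": {"dr": [[0, 0, 0], [0, 0, 0], [0, 0, 0], [0, 0, 0], [0, 0, 0], [0, 0, 0]], "dp": [[0, -0.2, 0.13], [0, -0.4, 0.26], [0, -0.6, 0.39], [0, -0.8, 0.52], [0, -1.0, 0.65], [0, -1.0, 0.65]], "gripper": [0, 0, 0, 0, 0, 0]}}

```text
clock: 1.65
eef_pos: [0.5255, 0.2425, 0.2933]
ee_rot: [[0.002, -0.097, 0.995], [-0.004, 0.995, 0.097], [-1.0, -0.004, 0.002]]
wrist_force: [1.1, -0.7, 0.6]
width: 0.0851
```

Call:
{"fn": "apply_moves", "kwargs": {"dr": [[0, 0, 0], [0, 0, 0], [0, 0, 0], [0, 0, 0], [0, 0, 0], [0, 0, 0]], "dp": [[0, -0.2, 0], [0, -0.4, 0], [0, -0.6, 0], [0, -0.8, 0], [0, -1.0, 0], [0, -1.0, 0]], "gripper": [0, 0, 0, 0, 0, 0]}}

```text
clock: 2.15
eef_pos: [0.538, 0.094, 0.2935]
ee_rot: [[-0.0, -0.099, 0.995], [-0.003, 0.995, 0.099], [-1.0, -0.003, -0.001]]
wrist_force: [0.7, -0.1, -0.2]
width: 0.0855
```

Call:
{"fn": "apply_moves", "kwargs": {"dr": [[0, 0, 0], [0, 0, 0], [0, 0, 0], [0, 0, 0], [0, 0, 0], [0, 0, 0]], "dp": [[0, -0.2, -0.02], [0, -0.4, -0.04], [0, -0.6, -0.06], [0, -0.8, -0.08], [0, -1.0, -0.1], [0, -1.0, -0.1]], "gripper": [0, 0, 0, 0, 0, 0]}}

```text
clock: 2.65
eef_pos: [0.5384, -0.0565, 0.2936]
ee_rot: [[-0.0, -0.099, 0.995], [-0.003, 0.995, 0.099], [-1.0, -0.003, -0.001]]
wrist_force: [-0.0, -1.0, -0.1]
width: 0.0854
```

Call:
{"fn": "apply_moves", "kwargs": {"dr": [[0, 0, 0], [0, 0, 0], [0, 0, 0], [0, 0, 0], [0, 0, 0], [0, 0, 0], [0, 0, 0], [0, 0, 0]], "dp": [[0, -0.2, -0.02], [0, -0.4, -0.04], [0, -0.6, -0.06], [0, -0.8, -0.08], [0, -0.95, -0.1], [0, -1.0, -0.1], [0, -1.0, -0.1], [0, -1.0, -0.1]], "gripper": [0, 0, 0, 0, 0, 0, 0, 0]}}

```text
clock: 3.32
eef_pos: [0.5404, -0.1999, 0.2932]
ee_rot: [[-0.001, -0.108, 0.994], [0.001, 0.994, 0.108], [-1.0, 0.001, -0.001]]
wrist_force: [-0.1, 0.6, -0.5]
width: 0.0854
```

Run:
```python
from h import *
im=snap('wrist','wrist1');W=cloud(im);z=W[...,2]
top=(z>.208)&(z<.225)&(np.hypot(W[...,0]-.5375,W[...,1]+.207)<.045);P=W[top]
if len(P): print(len(P),np.median(P[:,2]),cv2.minAreaRect(P[:,:2].astype(np.float32)))
s=arm.get_state();print(s['clock'],s['eef_pos'],s['ee_rot'].round(4).tolist(),s['joint_positions'].round(1),s['wrist_force'])
```

```text
2222 0.21747559469086053 ((0.5358490943908691, -0.20628705620765686), (0.059435587376356125, 0.01575332134962082), 5.966432571411133)
3.3667 [ 0.54040953 -0.19936131  0.29334984] [[-0.0006, -0.1096, 0.994], [0.0014, 0.994, 0.1097], [-1.0, 0.0014, -0.0004]] [  0.5  17.6  20.4 101.1  -6.9  62.6 119.5] [-0.52430054  0.09713021 -0.53895049]
```

View pics/wrist1.png

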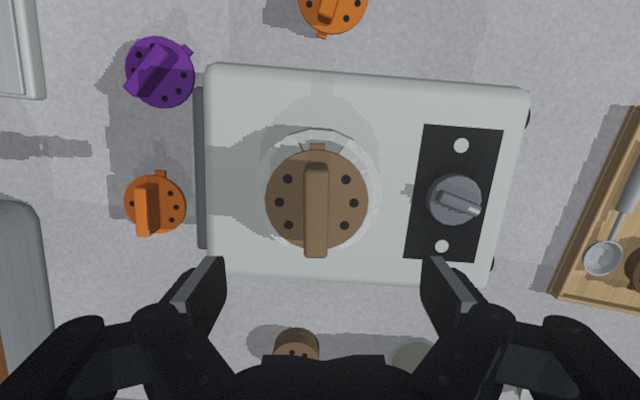

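Call:
{"fn": "apply_moves", "kwargs": {"dr": [[0, 0, 0], [0, 0, 0]], "dp": [[0, 0, 0], [0, 0, 0]], "gripper": [0, 0]}}

```text
clock: 3.53
eef_pos: [0.5402, -0.2, 0.2937]
ee_rot: [[-0.0, -0.11, 0.994], [0.001, 0.994, 0.11], [-1.0, 0.001, 0.0]]
wrist_force: [0.1, 0.7, -0.2]
width: 0.0855
```

Call:
{"fn": "apply_moves", "kwargs": {"dr": [[0, 0, 0], [0, 0, 0], [0, 0, 0], [0, 0, 0]], "dp": [[0.1, -0.045, -0.025], [0.2, -0.045, -0.025], [0.27, -0.045, -0.025], [0.27, -0.045, -0.025]], "gripper": [0, 0, 0, 0]}}

```text
clock: 3.87
eef_pos: [0.5358, -0.2077, 0.2511]
ee_rot: [[-0.004, -0.108, 0.994], [0.001, 0.994, 0.108], [-1.0, 0.002, -0.004]]
wrist_force: [-0.3, -0.1, -0.7]
width: 0.085
```

Run:
```python
from h import *
for i in range(3):
  im=snap('wrist','wrist2');s=arm.get_state();print(s['clock'],s['eef_pos'].round(4),s['ee_rot'].round(4).tolist(),s['wrist_force'])
W=cloud(im);z=W[...,2]
top=(z>.208)&(z<.225)&(np.hypot(W[...,0]-.5375,W[...,1]+.207)<.045);P=W[top]
if len(P): print(len(P),np.median(P[:,2]),cv2.minAreaRect(P[:,:2].astype(np.float32)))
```

```text
3.9167 [ 0.5364 -0.2081  0.2523] [[-0.0022, -0.108, 0.9942], [0.0009, 0.9942, 0.108], [-1.0, 0.0011, -0.0021]] [-0.23680883 -0.30887095  0.41650201]
3.9667 [ 0.537  -0.2084  0.2533] [[-0.0004, -0.1079, 0.9942], [0.0003, 0.9942, 0.1079], [-1.0, 0.0003, -0.0004]] [-0.07041746 -0.59237571 -0.22721821]
4.0167 [ 0.5373 -0.2087  0.2538] [[0.0008, -0.1077, 0.9942], [-0.0001, 0.9942, 0.1077], [-1.0, -0.0002, 0.0008]] [ 0.84604727  0.08906351 -1.15819418]
3248 0.21745492830263208 ((0.536196768283844, -0.20604108273983002), (0.06011360138654709, 0.015903012827038765), 5.906338214874268)
```

View pics/wrist2.png

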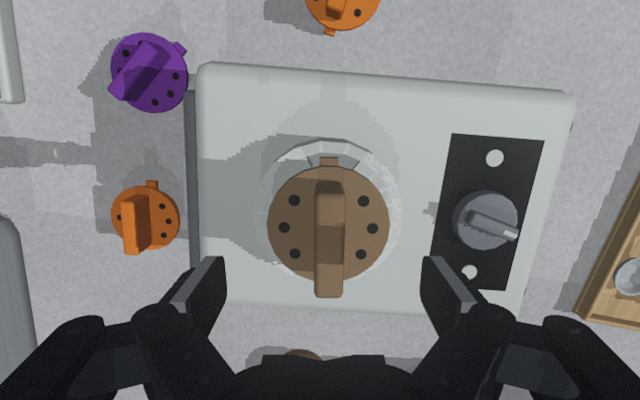

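The bar (image centre (329,240)) sits about 2 mm toward +y from the jaw centre line. I'll correct that and descend with the jaws open.

Call:
{"fn": "apply_moves", "kwargs": {"dr": [[0, 0, 0], [0, 0, 0], [0, 0, 0], [0, 0, 0], [0, 0, 0], [0, 0, 0], [0, 0, 0]], "dp": [[0.05, 0.012, 0], [0.1, 0.012, 0], [0.15, 0.012, 0], [0.2, 0.012, 0], [0.25, 0.012, 0], [0.28, 0.012, 0], [0.28, 0.012, 0]], "gripper": [0, 0, 0, 0, 0, 0, 0]}}

```text
clock: 4.6
eef_pos: [0.5359, -0.2071, 0.2098]
ee_rot: [[-0.002, -0.107, 0.994], [0.001, 0.994, 0.107], [-1.0, 0.001, -0.002]]
wrist_force: [0.3, -0.7, -0.2]
width: 0.0854
```

Call:
{"fn": "apply_moves", "kwargs": {"dr": [[0, 0, 0], [0, 0, 0], [0, 0, 0], [0, 0, 0]], "dp": [[0, 0, 0], [0, 0, 0], [0, 0, 0], [0, 0, 0]], "gripper": [0.4, 0.5, 0.5, 0.5]}}

```text
clock: 4.93
eef_pos: [0.5368, -0.2074, 0.2117]
ee_rot: [[0.001, -0.107, 0.994], [-0.0, 0.994, 0.107], [-1.0, -0.0, 0.001]]
wrist_force: [-0.6, 0.7, -0.1]
width: 0.0424
```

Run:
```python
from h import *
im=snap('wrist','wrist3');im=snap('side','side3');s=arm.get_state();print(s['clock'],s['eef_pos'].round(4),s['ee_rot'].round(4).tolist(),s['wrist_force'],s['width'])
a=cv2.imread('pics/wrist3.png');b=cv2.imread('pics/side3.png')[120:320,240:560]
cv2.imwrite('pics/c3.png',np.hstack([cv2.resize(a,(400,250)),cv2.resize(b,(400,250))]))
```

```text
5.0333 [ 0.5367 -0.2074  0.2116] [[0.0006, -0.1069, 0.9943], [-0.0001, 0.9943, 0.1069], [-1.0, -0.0002, 0.0006]] [-0.45008927  0.61469622  1.36308347] 0.04248564280502158
```

View pics/c3.png

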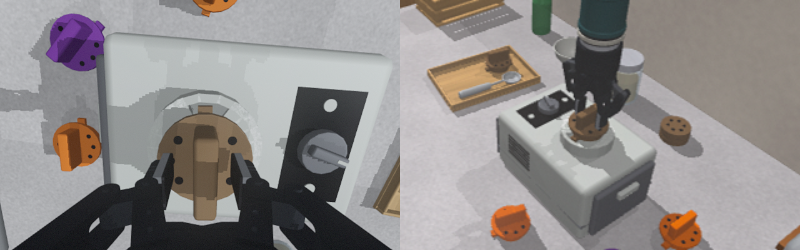

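The bar is centred between the half-closed jaws, with the dial clear. Closing.

Call:
{"fn": "apply_moves", "kwargs": {"dr": [[0, 0, 0], [0, 0, 0], [0, 0, 0], [0, 0, 0], [0, 0, 0]], "dp": [[0, 0, 0], [0, 0, 0], [0, 0, 0], [0, 0, 0], [0, 0, 0]], "gripper": [0.7, 1, 1, 1, 1]}}

```text
clock: 5.45
eef_pos: [0.5366, -0.2072, 0.2114]
ee_rot: [[0.0, -0.107, 0.994], [0.0, 0.994, 0.107], [-1.0, 0.0, 0.0]]
wrist_force: [-0.5, 1.5, 1.4]
width: 0.0146
```

Call:
{"fn": "apply_moves", "kwargs": {"dr": [[0, 0, 0], [0, 0, 0], [0, 0, 0], [0, 0, 0], [0, 0, 0], [0, 0, 0], [0, 0, 0], [0, 0, 0]], "dp": [[0.015, 0, 0], [0.03, 0, 0], [0.045, 0, 0], [0.06, 0, 0], [0.077, 0, 0], [0.077, 0, 0], [0.077, 0, 0], [0.077, 0, 0]], "gripper": [1, 1, 1, 1, 1, 1, 1, 1]}}

```text
clock: 6.12
eef_pos: [0.5367, -0.2073, 0.1999]
ee_rot: [[0.0, -0.107, 0.994], [0.0, 0.994, 0.107], [-1.0, 0.0, 0.0]]
wrist_force: [0.3, 1.0, 3.4]
width: 0.0152
```

Run:
```python
from h import *
for n in ['wrist','side','scene']:
    im=snap(n,n+'4');W=cloud(im);z=W[...,2];hsv=cv2.cvtColor(im['pixels'],cv2.COLOR_BGR2HSV)
    d=np.hypot(W[...,0]-.537,W[...,1]+.207)
    fl=(d<.037)&(hsv[...,1]>60)&(z>.16)&(z<.19);t=(d<.035)&(hsv[...,1]>60)&(z>.195)&(z<.225)
    print(n,fl.sum(),np.median(z[fl]),t.sum(),np.median(z[t]))
s=arm.get_state();print(s['clock'],s['eef_pos'].round(4),s['wrist_force'],s['torque'],s['width'],s['joint_positions'].round(1))
```

```text
wrist 6803 0.17413679447728717 5395 0.20584059799210408
side 316 0.17549978220773899 86 0.20586198450870924
scene 367 0.17376320915293952 121 0.205491070296281
6.2667 [ 0.5367 -0.2073  0.1999] [-0.11389128  1.2738062   5.26560249] [ 0.28815413  0.1090957  -0.01847749] 0.015549363529070742 [  2.5  23.5  19.3 106.4  -9.7  51.7 122.6]
```

The die came down 11.5 mm and the spring force reads about 5 N, so it can turn. Turning clockwise.

Call:
{"fn": "apply_moves", "kwargs": {"dr": [[0.05, 0, 0], [0.1, 0, 0], [0.15, 0, 0], [0.2, 0, 0], [0.25, 0, 0], [0.3, 0, 0], [0.35, 0, 0], [0.4, 0, 0], [0.45, 0, 0], [0.5, 0, 0], [0.5, 0, 0], [0.5, 0, 0]], "dp": [[0, 0, 0], [0, 0, 0], [0, 0, 0], [0, 0, 0], [0, 0, 0], [0, 0, 0], [0, 0, 0], [0, 0, 0], [0, 0, 0], [0, 0, 0], [0, 0, 0], [0, 0, 0]], "gripper": [1, 1, 1, 1, 1, 1, 1, 1, 1, 1, 1, 1]}}

```text
clock: 7.27
eef_pos: [0.5369, -0.2076, 0.2]
ee_rot: [[0.001, 0.598, 0.802], [-0.001, 0.802, -0.598], [-1.0, -0.0, 0.001]]
wrist_force: [0.2, 0.0, 4.3]
width: 0.0149
```

Run:
```python
from h import *
im=snap('wrist','wrist5');W=cloud(im);z=W[...,2];hsv=cv2.cvtColor(im['pixels'],cv2.COLOR_BGR2HSV)
d=np.hypot(W[...,0]-.537,W[...,1]+.207)
fl=(d<.037)&(hsv[...,1]>60)&(z>.16)&(z<.19);t=(d<.035)&(hsv[...,1]>60)&(z>.195)&(z<.225)
print(fl.sum(),np.median(z[fl]),t.sum(),np.median(z[t]))
s=arm.get_state();print(s['clock'],s['eef_pos'].round(4),s['ee_rot'].round(3).tolist(),s['wrist_force'],s['torque'],s['width'],s['joint_positions'].round(1))
```

```text
6985 0.17420499576967005 5367 0.20595288117364915
7.3167 [ 0.5368 -0.2076  0.1999] [[0.001, 0.598, 0.802], [-0.001, 0.802, -0.598], [-1.0, -0.0, 0.001]] [ 0.10741855 -0.75786813  3.88952045] [ 0.0019744  -0.01874477 -0.03610806] 0.014803296592884908 [ -4.9  24.6  29.1 106.9 -14.8  52.2  84.4]
```

View pics/wrist5.png

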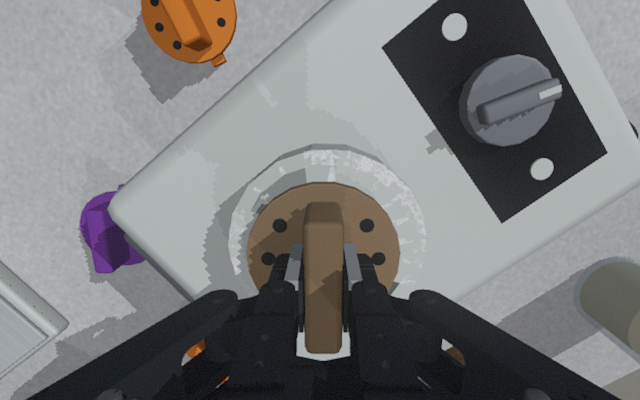

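The die turns with the jaws and the dial is untouched. Continuing another ~52° so the bar lies along the machine's y axis.

Call:
{"fn": "apply_moves", "kwargs": {"dr": [[0.06, 0, 0], [0.12, 0, 0], [0.18, 0, 0], [0.24, 0, 0], [0.3, 0, 0], [0.36, 0, 0], [0.42, 0, 0], [0.48, 0, 0], [0.54, 0, 0], [0.6, 0, 0], [0.6, 0, 0], [0.6, 0, 0]], "dp": [[0, 0, 0], [0, 0, 0], [0, 0, 0], [0, 0, 0], [0, 0, 0], [0, 0, 0], [0, 0, 0], [0, 0, 0], [0, 0, 0], [0, 0, 0], [0, 0, 0], [0, 0, 0]], "gripper": [1, 1, 1, 1, 1, 1, 1, 1, 1, 1, 1, 1]}}

```text
clock: 8.32
eef_pos: [0.5369, -0.2071, 0.1998]
ee_rot: [[0.0, 1.0, 0.032], [0.0, 0.032, -1.0], [-1.0, 0.0, -0.0]]
wrist_force: [0.2, 1.1, 4.0]
width: 0.0149
```

Run:
```python
from h import *
im=snap('wrist','wrist6');W=cloud(im);z=W[...,2];hsv=cv2.cvtColor(im['pixels'],cv2.COLOR_BGR2HSV)
d=np.hypot(W[...,0]-.537,W[...,1]+.207)
fl=(d<.037)&(hsv[...,1]>60)&(z>.16)&(z<.19);t=(d<.035)&(hsv[...,1]>60)&(z>.195)&(z<.225)
print(fl.sum(),np.median(z[fl]),t.sum(),np.median(z[t]))
s=arm.get_state();print(s['clock'],s['eef_pos'].round(4),s['ee_rot'].round(3).tolist(),s['wrist_force'],s['torque'],s['width'],s['joint_positions'].round(1))
```

```text
7235 0.17411878535775463 5424 0.20585115886962602
8.3667 [ 0.5369 -0.2071  0.1998] [[0.001, 1.0, 0.031], [0.0, 0.031, -1.0], [-1.0, 0.001, -0.0]] [1.74385588 2.04863201 3.33670553] [ 0.37946802 -0.23839997 -0.05233314] 0.014916831979944986 [-13.9  27.1  41.3 107.4 -21.9  53.7  39.4]
```

View pics/wrist6.png

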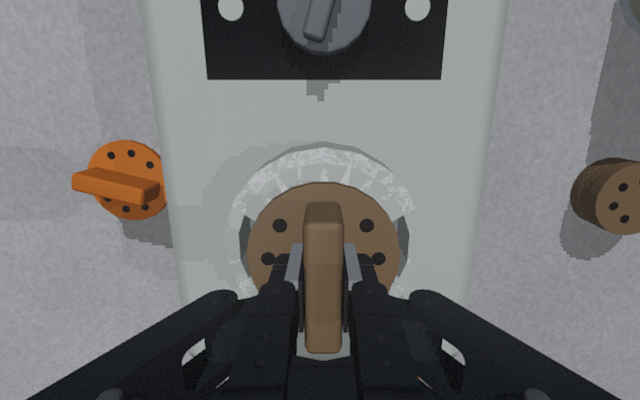

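Call:
{"fn": "apply_moves", "kwargs": {"dr": [[0, 0, 0], [0, 0, 0], [0, 0, 0], [0, 0, 0]], "dp": [[-0.014, 0, 0], [-0.027, 0, 0], [-0.027, 0, 0], [-0.027, 0, 0]], "gripper": [1, 1, 1, 1]}}

```text
clock: 8.7
eef_pos: [0.5369, -0.2071, 0.204]
ee_rot: [[0.001, 1.0, 0.029], [0.0, 0.029, -1.0], [-1.0, 0.001, -0.0]]
wrist_force: [2.0, 2.0, 4.4]
width: 0.0148
```

Call:
{"fn": "apply_moves", "kwargs": {"dr": [[0, 0, 0], [0, 0, 0], [0, 0, 0], [0, 0, 0], [0, 0, 0], [0, 0, 0]], "dp": [[0, 0, 0], [0, 0, 0], [0, 0, 0], [0, 0, 0], [0, 0, 0], [0, 0, 0]], "gripper": [0.7, 0.5, 0.2, 0.2, 0.2, 0.2]}}

```text
clock: 9.2
eef_pos: [0.5364, -0.2075, 0.2036]
ee_rot: [[-0.0, 1.0, 0.028], [-0.0, 0.028, -1.0], [-1.0, -0.0, 0.0]]
wrist_force: [0.2, -0.1, -0.1]
width: 0.0684
```

Call:
{"fn": "apply_moves", "kwargs": {"dr": [[0, 0, 0], [0, 0, 0], [0, 0, 0], [0, 0, 0], [0, 0, 0], [0, 0, 0]], "dp": [[-0.1, 0, 0], [-0.2, 0, 0], [-0.4, 0, 0], [-0.6, 0, 0], [-0.7, 0, 0], [-0.7, 0, 0]], "gripper": [0.2, 0.2, 0.2, 0.2, 0.2, 0.2]}}

```text
clock: 9.7
eef_pos: [0.5381, -0.2085, 0.3125]
ee_rot: [[0.007, 1.0, 0.028], [-0.001, 0.028, -1.0], [-1.0, 0.007, 0.001]]
wrist_force: [-0.3, -0.3, -0.6]
width: 0.0682
```

Run:
```python
from h import *
for n in ['wrist','side','scene']:
    im=snap(n,n+'7');W=cloud(im);z=W[...,2];hsv=cv2.cvtColor(im['pixels'],cv2.COLOR_BGR2HSV)
    d=np.hypot(W[...,0]-.537,W[...,1]+.207)
    fl=(d<.037)&(hsv[...,1]>60)&(z>.16)&(z<.19);t=(d<.035)&(hsv[...,1]>60)&(z>.200)&(z<.225)
    print(n,fl.sum(),np.median(z[fl]),t.sum(),np.median(z[t]),cv2.minAreaRect(W[t][:,:2].astype(np.float32)))
s=arm.get_state();print(s['clock'],s['eef_pos'].round(4),s['wrist_force'],s['width'])
a=cv2.imread('pics/wrist7.png');b=cv2.imread('pics/side7.png')[120:320,240:560]
cv2.imwrite('pics/c7.png',np.hstack([cv2.resize(a,(400,250)),cv2.resize(b,(400,250))]))
```

```text
wrist 4324 0.17882113167886446 1779 0.21058635128720787 ((0.5361296534538269, -0.20776265859603882), (0.016006212681531906, 0.059204183518886566), 1.4916526079177856)
side 327 0.180056675327547 187 0.21038097195099226 ((0.5373730659484863, -0.21015752851963043), (0.016919197514653206, 0.059225134551525116), 3.268064022064209)
scene 588 0.17833688321681596 191 0.20958422168332125 ((0.5373934507369995, -0.21837319433689117), (0.0163035336881876, 0.04235575348138809), 1.2421395778656006)
9.85 [ 0.5362 -0.2069  0.308 ] [ 0.69601569 -0.12184977  0.46190812] 0.06822991103681067
```

View pics/c7.png

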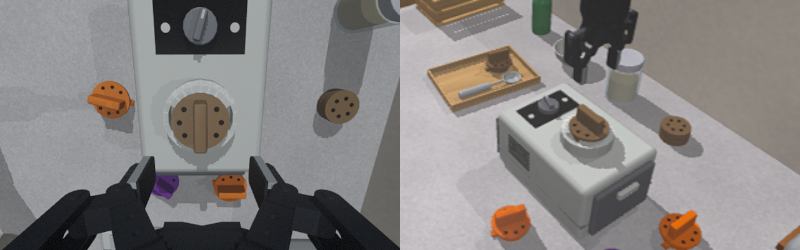

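The die's bar now lies along the machine's y axis, with its top at z ≈ 0.210 (7 mm below the start), and the gripper is clear. Next a dial check, then hand in.

Run:
```python
from h import *
a=load('side0')['pixels'];b=load('side7')['pixels']
a=a[180:225,325:390];b=b[180:225,325:390]
print('dial mean diff',np.abs(a.astype(int)-b)[8:40,15:50].mean())
cv2.imwrite('pics/dial.png',cv2.resize(np.hstack([a,b]),(780,270),interpolation=cv2.INTER_CUBIC))
```

```text
dial mean diff 5.020238095238096
```

View pics/dial.png

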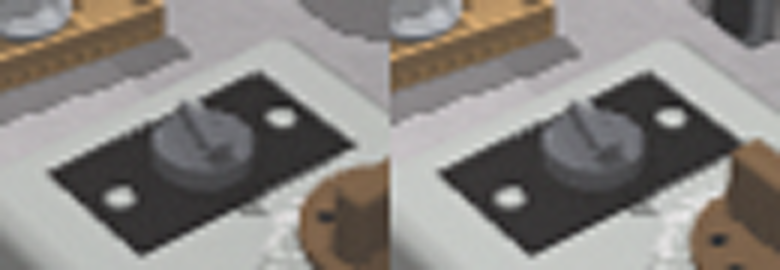

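The dial's pointer looks the same before and after. Handing in.

Run:
```python
from h import *
print(arm.hand_in())
```

```text
the job is handed in; nothing more can be done
None
```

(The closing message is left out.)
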